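Slide the wax pan to the simmer ring

ROBOT

A 6-joint arm with a two-finger parallel gripper is mounted at the origin on a cart in front of the work surface, level with it; the furniture and walls round the work are solid. World frame = base frame: x ahead of the robot, y to its left, z up, the work surface at z = 0. Lengths are in mm, angles in degrees, forces in N, time in s.
With the tool pointing down it reaches from about 300 to 775 mm from the base axis. Payload 14.6 kg.
Tool frame: the origin (TCP) lies at the very end of the fingers, on their centre line; the grasp point (between the pads) lies 19 mm behind it; z points along the fingers, y is the line along which they close (so a half turn about z gives the same grasp; the last joint's range is limited). The gripper opens to 85 mm and grips with 20 to 120 N. Pads are 22 mm wide; open, the fingers measure 114 mm over their backs; the gripper's body (76 mm by 85 mm) begins 54 mm behind the grasp point. The pads swing forward as they close: fully open they stand 13 mm farther back than shut.
Start: joints at [-75.206, 17.183, 87.147, -0, 75.671, -3.816], TCP at [175.508, -521.235, 231.281] pointing down, gripper open.
Joint ranges: [-173.82, 173.82], [-45.26, 126.66], [13.44, 144.39], [-59.66, 239.66], [0, 175.72], [-146.38, 146.38]. Speed limits (degrees/s): [127.2, 127.2, 147.25, 180, 180, 180].

INTERFACE

Orientations are given as [roll, pitch, yaw] about the fixed x, y, z axes, in that order (R = Rz(yaw) Ry(pitch) Rx(roll)).
In Python, from bench import arm gives the robot as it stands. The module is installed in compiled form; this text tells all that it offers. Calls block until the motion is done:
- arm.move_pose(position, orientation): joint-space move of the TCP to a pose.
- arm.servo_line(position, orientation=None, max_speed=150, contact_N=None): straight line of the TCP; orientation=None keeps the orientation; max_speed is the mean speed in mm/s. With contact_N (N) it stops when the force on the tool has changed by that much, and returns True; else False.
- arm.move_joints(angles): joint-space move.
- arm.set_gripper(opening, f_grip=None): finger opening in mm; f_grip is the grip in N (None keeps the last); returns when the fingers have stopped.
- arm.pause(seconds).
- arm.inverse_kinematics(position, orientation): joint angles nearest the present ones, or None.
- arm.state(): the state.
- arm.capture(name): name is "scene" or "top"; returns the picture (480x640x3 uint8, red, green, blue); there is no depth.
- arm.camera_params(name): a dict with "intrinsics" (3x3 intrinsics, pixels), "camera_from_world" (4x4, takes a point from world to camera coordinates). Camera axes: x right, y up, looking along -z (the intrinsics and any distortion apply to the point x, -y, -z); pixel columns grow to the right and rows downward; lengths in mm; the calibration is good to about 2 mm. A picture is of the moment at which its call begins. camera_params takes no time and is no camera call.
A pose or a line that the arm cannot do raises arm.PlanningError and nothing moves.
- arm.hand_in(): hands the job in; it is judged then, once.
Trained networks look in the newest picture that a camera, given by its name, has taken for a name from the list of things; names that differ only in an ending like _2 or _b are one class to them, and where a whole thing is asked for, a point or a joint stands for the part that bears it (a point fixed in the world has none). Each returns a list of dicts, best first, with "confidence" (0 to 1); they miss things now and then, are a little off and sometimes report something else, mostly with a low value. They report only what shows in the picture. A call takes as long as a camera call.
- arm.spot_in(camera, thing): "box" ([left, top, right, bottom] in pixels, round what is visible of it).
- arm.mark_of(camera, thing): "pixel" ([column, row] in pixels: a listed point, or the origin of a listed thing).
The state is a dict: "t": time; "qpos": joint angles; "joint_velocities": joint speeds; "joint_torque": joint torques, N m; "tool_pos": TCP position; "tool_rot": TCP orientation; "force": force on the tool from outside, world axes, zero at the start; "moment": the same for the moment, N m; "opening": finger opening in mm; "finger_force": force on a finger pad.
Only numpy, scipy, OpenCV 4.12 (cv2) and the standard library are available. Lean on these libraries where they do the work, as an engineer would, in place of code of your own. Each camera call takes 0.05 s, during which the arm holds its last target. There are 200 camera calls.

TASK

The wax in the saucepan has been on the large red ring long enough. Slide the saucepan flat across the glass to the free small white ring, never lifting or tipping it, so that it stands inside that ring with the three wax cakes still in it, and let go. Turn off the knob of the large ring it came from, leave the other knob switched on, and do not disturb the jar, the scraper or the tape on the table.

Things in the scene. Friction and masses are not known exactly. Their poses are not given: they have to be found in the camera images.
- hob: two-zone table hob fixed on the table, 250 deep (own x) x 400 wide (own y), level black glass top 78 mm above the table, no edge between the rings. Origin: centre of its underside; x to its back, away from the robot, y left, z up. Its front 72 mm (in plan) is an aluminium control panel sloping down to the robot, its normal leaning 25 degrees from vertical towards own -x
- large_ring: large red double ring printed on the glass (outer diameter 173 mm, flush, look only); the saucepan stands on it at the start. Origin: its centre on the glass. It lies 38 mm behind the hob's origin and 95 mm left or right of it, either side
- small_ring: small single white ring with a cross at its centre printed on the glass (inside diameter 147 mm, flush, look only), free at the start. Origin: its centre on the glass. It lies 38 mm behind the hob's origin and 95 mm to the other side of it, so the two centres are 190 mm apart
- saucepan: open steel saucepan, about 0.5 kg, 116 mm outside (121 at the rim, 104 at the foot), 70 high, wall 3, floor 5 mm, loose on the glass. Origin: centre of its underside, z up. A straight black handle points along own -x: 20 wide, 16 thick, 84 to 200 mm from the pan's axis, rising 10 degrees outward; at the start it points roughly to the hob's front, over the large ring's knob
- pan_grip (a point): point in the middle of the saucepan's black handle, 140 mm from the pan's axis and 66 mm above its underside; axes as the saucepan's
- wax_yellow: loose yellow cake of solid wax, 36 mm diameter, 16 mm high, lying in the saucepan. Origin: centre of its underside
- wax_red: loose red cake of solid wax, 36 mm diameter, 16 mm high, lying in the saucepan. Origin: centre of its underside
- wax_blue: loose blue cake of solid wax, 36 mm diameter, 16 mm high, lying in the saucepan. Origin: centre of its underside
- dial_left (a joint): angle of the left knob, which serves the left ring, rad: 0 is off, at a stop, with bar and white mark straight up the slope at the red mark; grows clockwise seen facing the panel. Both knobs start on (0.8 to 1.3). It stays where it is left; turning takes about 0.05 N m
- dial_right (a joint): angle of the right knob, which serves the right ring; as the left one
- knob_left_grip (a point): grip point of the left knob, on its turning axis, 27 mm out from the panel face, 95 mm left of the hob's middle; z is that axis, out of the panel (25 degrees from vertical), x runs along the bar to the white mark and turns with it. The bar is 14 thick (y), 42 long (x), ends 12 mm beyond this point; under it, up to 11 mm from the panel, is a round skirt of 45 mm diameter
- knob_right_grip (a point): grip point of the right knob, 95 mm right of the hob's middle; all else as the left one
- jar: empty clear glass jar, 62 mm diameter, 96 mm high, standing on the table to the left of the hob; a bystander. Origin: centre of its underside
- scraper: red handled scraper, 210 mm long, lying on the table at the front left; a bystander. Origin: centre of its underside
- tape: roll of blue tape, 80 mm diameter, 19 mm high, lying on the table to the right of the hob; a bystander. Origin: centre of its underside

How it is judged:
By the outcome, as a careful person would: the job done as asked, in the order asked, and still so for the second after the job is handed in, with the robot touching nothing.
It also fails if it takes over 54 s, if anything falls off the work surface, if the arm or the gripper's body presses on something with over 40 N, if the wrist force passes 120 N, or if a joint passes its speed limit or range.

## Working session

There is one attempt and no reset: what is moved stays moved. The work goes in short steps, each a Python script; the robot and the scene stay as the last script left them, time stands still between calls to the robot, and variables do not carry over. Pictures are saved under pics/ and viewed, at most 13 in all, crops included, and the job is handed in when it is done.

```bash
mkdir -p pics; cat > h.py <<'E'
import numpy as np, cv2
from bench import arm
def ray(cam,px):
    p=arm.camera_params(cam);K=np.array(p["intrinsics"]);T=np.array(p["camera_from_world"])
    d=np.linalg.inv(K)@[px[0],px[1],1];d=np.array([d[0],-d[1],-d[2]])
    R=T[:3,:3];return -R.T@T[:3,3],R.T@d
def atz(cam,px,z):
    c,d=ray(cam,px);return c+d*(z-c[2])/d[2]
def tri(pa,pb):
    A=np.zeros((3,3));b=np.zeros(3)
    for cam,px in(("scene",pa),("top",pb)):
        c,d=ray(cam,px);d=d/np.linalg.norm(d);P=np.eye(3)-np.outer(d,d);A+=P;b+=P@c
    return np.linalg.solve(A,b)
def proj(cam,X):
    p=arm.camera_params(cam);K=np.array(p["intrinsics"]);T=np.array(p["camera_from_world"])
    c=T[:3,:3]@X+T[:3,3];u=K@[c[0],-c[1],-c[2]];return u[:2]/u[2]
def snap(cam,f):
    im=np.array(arm.capture(cam));cv2.imwrite("pics/"+f+".png",im[:,:,::-1]);return im
E
python3 - <<'E'
from h import *
np.set_printoptions(precision=1,suppress=True)
for c in("scene","top"):
    snap(c,c+"0"); p=arm.camera_params(c); print({k:(v if k not in("intrinsics","camera_from_world") else np.array(v)) for k,v in p.items()})
Z=dict(large_ring=78,small_ring=78,saucepan=78,hob=0,pan_grip=144,jar=0,scraper=0,tape=0)
for n in["large_ring","small_ring","saucepan","hob","pan_grip","knob_left_grip","knob_right_grip","jar","scraper","tape","wax_red","wax_blue","wax_yellow"]:
    m={c:arm.mark_of(c,n) for c in("scene","top")}
    for c in m:
        for r in m[c][:2]:
            print(n,c,round(r["confidence"],2),np.array(r["pixel"]),atz(c,r["pixel"],Z.get(n,83)))
    if m["scene"] and m["top"]: print("  tri",tri(m["scene"][0]["pixel"],m["top"][0]["pixel"]))
E
```

```text
{'intrinsics': array([[598.1,   0. , 311.2],
       [  0. , 598.1, 239.9],
       [  0. ,   0. ,   1. ]]), 'camera_from_world': array([[   -0.7,    -0.7,     0. ,   401.3],
       [    0.4,    -0.4,     0.8,  -304.4],
       [   -0.6,     0.6,     0.6, -1192.8],
       [    0. ,     0. ,     0. ,     1. ]])}
{'intrinsics': array([[592.5,   0. , 328. ],
       [  0. , 592.5, 240.6],
       [  0. ,   0. ,   1. ]]), 'camera_from_world': array([[    0. ,    -1. ,     0. ,    41.7],
       [    1. ,     0. ,     0.2,  -569.2],
       [   -0.2,    -0. ,     1. , -1345. ],
       [    0. ,     0. ,     0. ,     1. ]])}
saucepan scene 0.96 [307.3 212.4] [691.5 -90.4  78. ]
saucepan top 0.93 [382.1 188.7] [685.8 -80.3  78. ]
  tri [682.8 -80.4  86.2]
hob scene 0.79 [293.4 254.5] [653.5  -4.    0. ]
hob scene 0.58 [179. 356.] [542.1 425.9   0. ]
hob top 0.89 [340.6 214. ] [641.3  14.2   0. ]
hob top 0.67 [377.7 199.2] [678.6 -76.5  -0. ]
  tri [636.5  13.4  17.4]
pan_grip scene 0.74 [346.5 210.2] [552.5 -94.  144. ]
knob_left_grip scene 0.58 [298.3 262.3] [533.7  88.   83. ]
knob_left_grip top
[... 272 characters left out ...]

jar scene 0.61 [178.2 358.6] [536.7 431.4   0. ]
jar top 0.55 [169.3 254.8] [539.1 426.7   0. ]
  tri [540.4 428.7  -4.8]
scraper scene 0.68 [233.2 373.9] [422.  373.7   0. ]
scraper top 0.67 [186.2 304.5] [420.2 381.1   0. ]
scraper top 0.17 [309.3 252.3] [546.8  89.5   0. ]
  tri [418.6 378.2   6.3]
tape scene 0.74 [368.4 208.1] [ 678.7 -330.2    0. ]
tape scene 0.65 [180.6 356.9] [537.5 425.    0. ]
tape top 0.69 [482.3 195.8] [ 688.3 -332.5    0. ]
  tri [ 687.3 -335.9   -5.7]
wax_red top 0.56 [380.  198.7] [660.9 -74.7  83. ]
wax_blue top 0.72 [402.  191.7] [ 677.7 -125.6   83. ]
wax_yellow top 0.46 [379.3 176.9] [712.6 -73.6  83. ]
wax_yellow top 0.26 [377.8 201. ] [655.5 -69.6  83. ]
```

View pics/scene0.png

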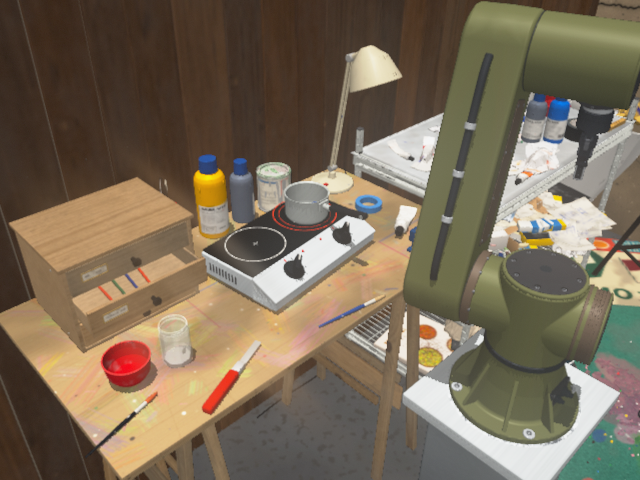

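View pics/top0.png

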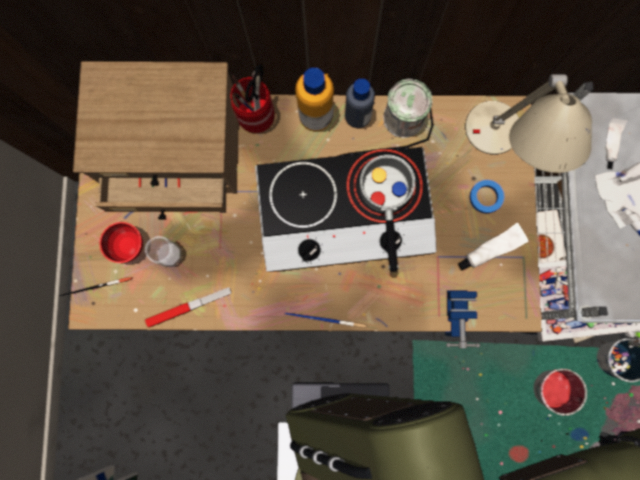

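```bash
python3 - <<'E'
import cv2
a=cv2.imread('pics/top0.png')[140:290,230:430]
cv2.imwrite('pics/topc.png',cv2.resize(a,None,fx=4,fy=4,interpolation=cv2.INTER_CUBIC))
E
```

```text
(no output)
```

View pics/topc.png

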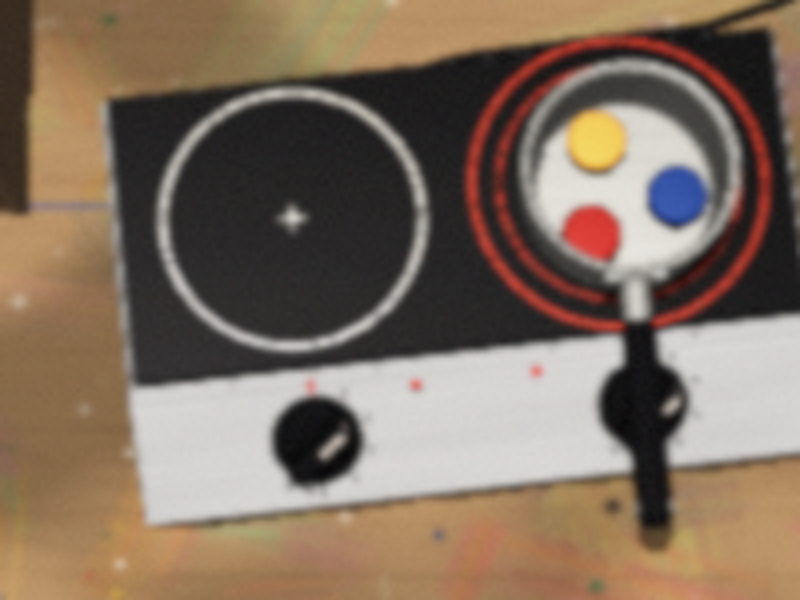

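The top view shows the free white ring's cross at about (302.4, 193.9). The red ring is centred near (384.3, 185.4) with the pan on it, so the right-hand knob is the one to turn off. The handle runs from about (389.5, 221) to (393, 272) over that knob, and all three cakes are in the pan.

```bash
python3 - <<'E'
from h import *
np.set_printoptions(precision=1,suppress=True)
f=lambda u,v:((u+.5)/4-.5+230,(v+.5)/4-.5+140)
im=cv2.imread('pics/top0.png').astype(int)
B,G,R=im[...,0],im[...,1],im[...,2]
cross=atz("top",f(291,217),78); print("cross",cross,"scene",atz("scene",(255,243.5),78))
w=((B>120)&(G>120)&(R>120)).astype(np.uint8);w[:155]=0;w[229:]=0;w[:,:264]=0;w[:,343:]=0
w[188:200,296:309]=0
pts=cv2.findNonZero(w);e=cv2.fitEllipse(pts);print("white",e,atz("top",e[0],78))
r=((R>110)&(G<90)&(B<90)).astype(np.uint8);r[:145]=0;r[225:]=0;r[:,:340]=0;r[:,428:]=0
p=cv2.convexHull(cv2.findNonZero(r));e=cv2.fitEllipse(p);print("red",e,atz("top",e[0],78))
print("rim",atz("top",f(630.5,173),148),"L,R",atz("top",f(518,173),148),atz("top",f(743,173),148))
a=atz("top",f(639,325),134);b=atz("top",f(654,530),154);print("handle",a,b,np.degrees(np.arctan2(*(a-b)[[1,0]])),np.linalg.norm((a-b)[:2]))
print("kright mark? scene handle grip", arm.mark_of("top","pan_grip"))
print(arm.spot_in("top","pan_grip"),arm.spot_in("top","saucepan"))
E
```

```text
cross [672.6 104.3  78. ] scene [671.5 107.7  78. ]
white ((302.9410400390625, 194.64288330078125), (63.59540557861328, 66.37098693847656), 115.07882690429688) [670.8 103.   78. ]
red ((381.8216247558594, 183.37542724609375), (72.80828857421875, 84.39775848388672), 128.79673767089844) [698.5 -79.7  78. ]
rim [681.8 -85.2 148. ] L,R [681.5 -23.4 148. ] [ 682.1 -147.1  148. ]
handle [599.5 -90.4 134. ] [484.3 -95.1 154. ] 2.3314801443030264 115.2753169571773
kright mark? scene handle grip []
[{'box': [358.4, 154.8, 413.7, 271.6], 'confidence': 0.85}] [{'box': [358.1, 156.1, 415.0, 269.8], 'confidence': 0.74}, {'box': [142.9, 288.9, 234.9, 326.4], 'confidence': 0.33}]
```

```bash
python3 - <<'E'
from h import *
np.set_printoptions(precision=1,suppress=True)
y=2.6;o=[180,0,y];g=np.array([542,-92.3,125])
arm.set_gripper(60,25)
arm.move_pose(list(g+[0,0,90]),o)
arm.servo_line(list(g),max_speed=100,contact_N=8)
s=arm.state();print(s["t"],s["qpos"],s["tool_pos"],s["force"],s["opening"])
snap("scene","grasp")
arm.set_gripper(0,25)
s=arm.state();print(s["t"],s["force"],s["moment"],s["opening"],s["finger_force"])
im=cv2.imread("pics/grasp.png")[140:290,200:400];cv2.imwrite("pics/graspc.png",cv2.resize(im,None,fx=4,fy=4))
E
```

```text
5.0083 [-13.5  23.4  93.6  -0.   62.9  73.9] [542.3 -92.4 125.6] [-0.9  0.4  0.6] 59.990573904768496
5.4917 [-1.4  1.9  3.8] [0.4 0.2 0.3] 19.43003353202854 26.080218851566315
```

View pics/graspc.png

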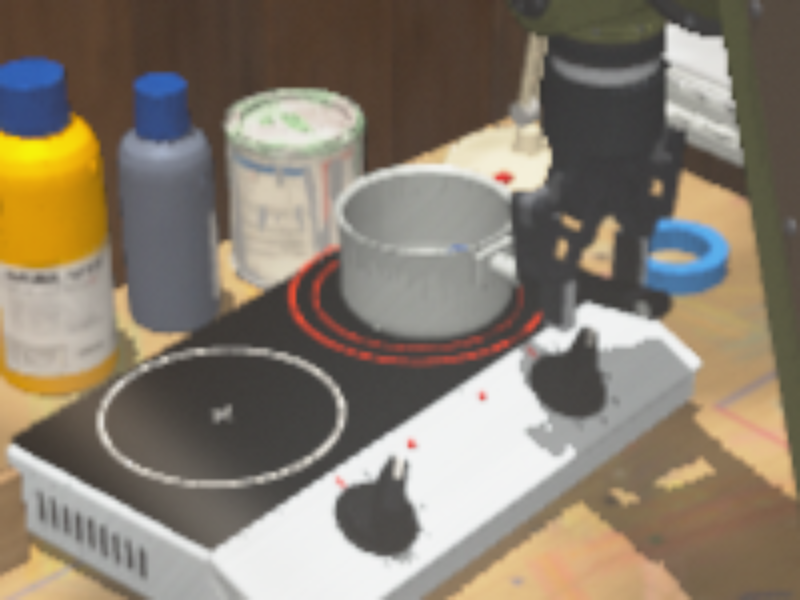

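The fingers straddle the handle, and closing them to 19.4 mm matches its 20 mm width. The pan stands flat and the knobs are clear below, so I'll slide it now.

```bash
python3 - <<'E'
from h import *
np.set_printoptions(precision=1,suppress=True)
p=np.array(arm.state()["tool_pos"])
for k in(.5,1):
    arm.servo_line([p[0]-9.6*k,p[1]+189.7*k,p[2]],max_speed=45)
    s=arm.state();print(s["t"],s["tool_pos"],s["force"],s["opening"])
im=snap("top","slid")
cv2.imwrite("pics/slidc.png",cv2.resize(im[140:290,230:430,::-1],None,fx=4,fy=4,interpolation=cv2.INTER_CUBIC))
E
```

```text
7.7583 [537.3   2.7 125.3] [ 0.7 -3.8  0.7] 19.660902885357064
10.0167 [532.5  97.5 125.3] [-0.2 -4.4  0.4] 19.704965478585397
```

View pics/slidc.png

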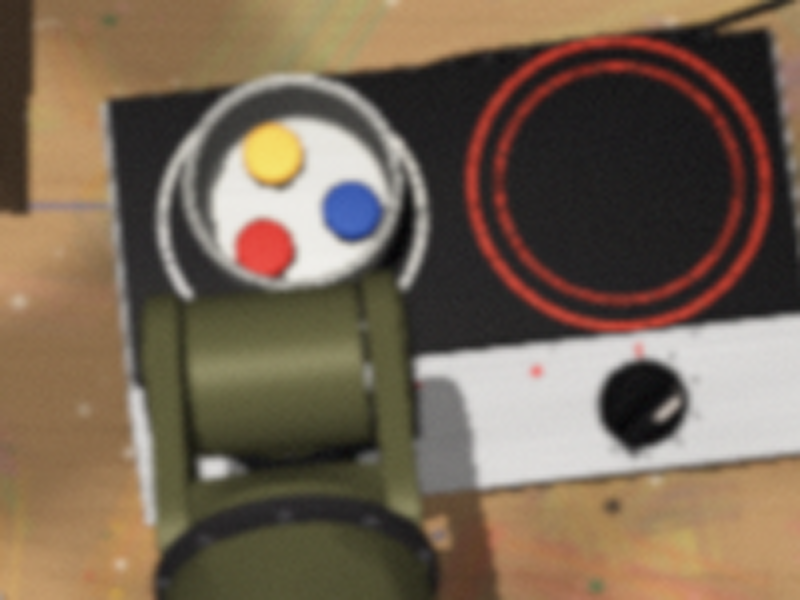

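The pan is inside the white ring with all three cakes in it: rim centre near crop (294, 187), and cross at (291, 217). The right knob is exposed at crop (643, 402), with its mark pointing up and to the right. I'll compute the residual offset before releasing.

```bash
python3 - <<'E'
from h import *
np.set_printoptions(precision=1,suppress=True)
f=lambda u,v:((u+.5)/4-.5+230,(v+.5)/4-.5+140)
print("pan",atz("top",f(294,187),148),"cross",atz("top",f(291,217),78))
r=atz("top",f(618.5,183.5),78);c=atz("top",f(291,217),78);d=c-r;yaw=np.degrees(np.arctan2(-d[0],d[1]));print("red",r,np.linalg.norm(d),"yaw",yaw)
y=np.radians(yaw);hx=np.array([np.cos(y),np.sin(y),0]);hy=np.array([-np.sin(y),np.cos(y),0])
O=(r+c)/2-38*hx;O[2]=0
# panel: front 72mm in plan (own x -125..-53), top edge at z 78; knob along slope unknown -> from image
ps=arm.mark_of("top","knob_right_grip");pss=(arm.capture("scene"),arm.mark_of("scene","knob_right_grip"))[1]
print(O,[(q["pixel"],q["confidence"]) for q in ps+pss])
for ox in(-80,-89,-95,-100):
  n=np.array(-np.sin(np.radians(25))*hx+np.cos(np.radians(25))*np.array([0,0,1]))
  face=O+ox*hx-95*hy;face[2]=78-(-53-ox)*np.tan(np.radians(25))
  G=face+27*n;M=face+39*n
  print(ox,G,proj("top",G),proj("scene",G),"top-end px crop",(proj("top",M)-[230,140])*4)
E
```

```text
pan [673.   99.7 148. ] cross [672.6 104.3  78. ]
red [693.4 -85.3  78. ] 190.7290385653114 yaw 6.2583556781626575
[645.3   5.3   0. ] [([392.0, 245.6], 0.68), ([346.7, 231.8], 0.7)]
-80 [564.7 -99.1  89.9] [391.4 239.6] [343.6 225.8] top-end px crop [648.6 404.2]
-89 [ 555.8 -100.    85.7] [391.6 243.8] [346.3 228.4] top-end px crop [649.7 421.1]
-95 [ 549.8 -100.7   82.9] [391.8 246.5] [348.1 230.2] top-end px crop [650.5 432.2]
-100 [ 544.9 -101.2   80.6] [392.  248.8] [349.7 231.6] top-end px crop [651.1 441.6]
```

```bash
cat >> h.py <<'E'
ya=np.radians(6.26);hx=np.array([np.cos(ya),np.sin(ya),0]);hy=np.array([-np.sin(ya),np.cos(ya),0]);hz=np.array([0,0,1.])
t=np.radians(25);n=-np.sin(t)*hx+np.cos(t)*hz;up=np.cos(t)*hx+np.sin(t)*hz
O=np.array([645.3,5.3,0])
def knob(ox,side=-1):
    F=O+ox*hx+side*95*hy;F[2]=78+(ox+53)*np.tan(t);return F
def bar(th): return np.cos(th)*up-np.sin(th)*hy   # clockwise seen facing panel
def bary(th): return np.cross(n,bar(th))
E
python3 - <<'E'
from h import *
np.set_printoptions(precision=1,suppress=True)
p=np.array(arm.state()["tool_pos"])
arm.servo_line([p[0],p[1]+4.5,p[2]],max_speed=30)
arm.pause(.2);print(arm.state()["force"])
arm.set_gripper(60)
p=np.array(arm.state()["tool_pos"])
arm.servo_line([p[0],p[1],p[2]+110],max_speed=120)
arm.move_pose([500,-60,250],[180,0,0])
p1=arm.move_joints if 0 else None
print(arm.state()["t"],arm.state()["qpos"])
F=knob(-89)
out=[]
for c,(u0,v0) in(("top",(361,210)),("scene",(316,200))):
    im=snap(c,"rel_"+c)[:,:,::-1];k=10
    a=cv2.resize(im[v0:v0+60,u0:u0+60+(c=="scene")*10],None,fx=6,fy=6,interpolation=cv2.INTER_CUBIC);k=6
    b=a.copy()
    q=lambda X:tuple(int(x) for x in ((proj(c,X)-[u0,v0]+.5)*k))
    for i in range(0,360,15): cv2.circle(b,q(F+11*n+22.5*bar(np.radians(i))),1,(0,255,0),-1)
    th=1.0
    C=[q(F+39*n+s*21*bar(th)+r*7*bary(th)) for s,r in((1,1),(1,-1),(-1,-1),(-1,1))]
    cv2.polylines(b,[np.array(C)],True,(255,255,0),1)
    out.append(np.vstack([a,b])[:, :360])
cv2.imwrite("pics/ov.png",cv2.resize(np.hstack(out),(600,600)))
E
```

```text
[0.3 0.4 1.1]
12.95 [-11.   10.4  93.1   0.   76.6  79. ]
```

View pics/ov.png

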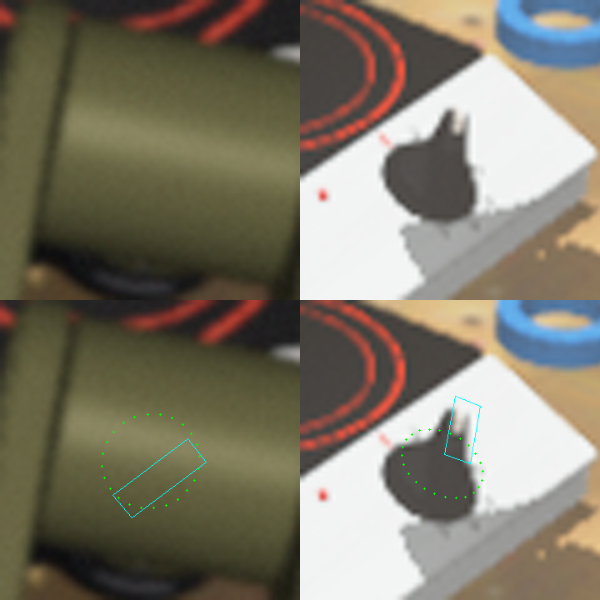

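View pics/rel_top.png

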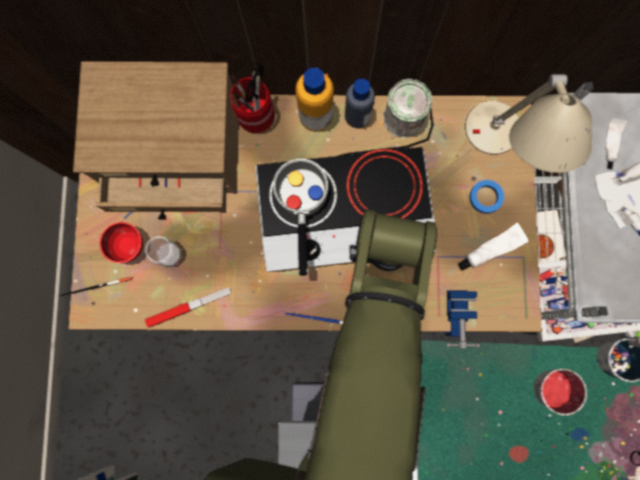

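The pan stands released in the white ring with the cakes inside. The scene overlay of the right knob is a few pixels off, so I'll fit its silhouette in both views for a better pose.

```bash
cat > fit.py <<'E'
from h import *
from scipy.optimize import differential_evolution
def fit(cam,file,side,box):
    u0,v0,u1,v1=box;k=4
    g=cv2.cvtColor(cv2.imread(file),cv2.COLOR_BGR2GRAY)[v0:v1,u0:u1]
    g=cv2.resize(g,None,fx=k,fy=k,interpolation=cv2.INTER_CUBIC)
    m=(g<85).astype(np.uint8);N,l,st,_=cv2.connectedComponentsWithStats(m)
    m=(l==1+np.argmax(st[1:,4])).astype(np.uint8)
    q=lambda L:np.array([(proj(cam,X)-[u0,v0]+.5)*k for X in L]).astype(np.float32)
    A=np.radians(range(0,360,20))
    def ren(p):
        F=knob(p[0],side)+p[1]*hy;r=np.zeros_like(m)
        sk=[F+h*n+22.5*bar(a) for h in(0,11) for a in A]
        bx=[F+h*n+s*21*bar(p[2])+w*7*bary(p[2]) for h in(11,39) for s in(1,-1) for w in(1,-1)]
        for L in(sk,bx): cv2.fillConvexPoly(r,cv2.convexHull(q(L)).astype(int),1)
        return r
    cost=lambda p:-(ren(p)&m).sum()/(ren(p)|m).sum()
    s=differential_evolution(cost,[(-100,-78),(-10,10),(.0,1.5)],seed=0,maxiter=25,popsize=8,polish=False)
    return np.round(s.x,2),round(s.fun,3),g,ren(s.x)
if __name__=="__main__":
    a=fit("top","pics/slid.png",-1,(372,222,412,260));b=fit("scene","pics/grasp.png".replace("grasp","rel_scene"),-1,(328,215,365,248))
    print(a[:2],b[:2],fit("top","pics/top0.png",1,(290,232,330,266))[:2],fit("scene","pics/scene0.png",1,(275,245,315,285))[:2])
    o=[]
    for r in(a,b):
        d=cv2.cvtColor(r[2],cv2.COLOR_GRAY2BGR);c,_=cv2.findContours(r[3],0,2);cv2.drawContours(d,c,-1,(0,255,0),1);o.append(cv2.resize(d,(400,400)))
    cv2.imwrite("pics/fit.png",np.hstack(o))
E
python3 fit.py
```

```text
fit.py:17: RuntimeWarning: overflow encountered in scalar negative
  cost=lambda p:-(ren(p)&m).sum()/(ren(p)|m).sum()
Traceback (most recent call last):
  File "fit.py", line 21, in <module>
    a=fit("top","pics/slid.png",-1,(372,222,412,260));b=fit("scene","pics/grasp.png".replace("grasp","rel_scene"),-1,(328,215,365,248))
  File "fit.py", line 18, in fit
    s=differential_evolution(cost,[(-100,-78),(-10,10),(.0,1.5)],seed=0,maxiter=25,popsize=8,polish=False)
  File "fit.py", line 17, in <lambda>
    cost=lambda p:-(ren(p)&m).sum()/(ren(p)|m).sum()
                                     ~~~^^^
  File "fit.py", line 15, in ren
    for L in(sk,bx): cv2.fillConvexPoly(r,cv2.convexHull(q(L)).astype(int),1)
                                                         ~^^^
  File "fit.py", line 9, in <lambda>
    q=lambda L:np.array([(proj(cam,X)-[u0,v0]+.5)*k for X in L]).astype(np.float32)
                          ~~~~^^^^^^^
  File "h.py", line 15, in proj
    p=arm.camera_params(cam);K=np.array(p["intrinsics"]);T=np.array(p["camera_from_world"])
ValueError: time passes only in moves, steps and waits
```

Two fixes: cache the camera parameters and make the cost signed.

```bash
sed -i 's/^from bench import arm/from bench import arm\nCP={c:arm.camera_params(c) for c in("scene","top")}/; s/arm.camera_params(cam)/CP[cam]/' h.py
sed -i 's/-(ren(p)&m).sum()/-1.0*(ren(p)\&m).sum()/' fit.py
python3 fit.py
```

```text
(array([-8.693e+01, -1.000e-02,  8.800e-01]), np.float64(-0.86)) (array([-91.05,   9.23,   1.12]), np.float64(-0.791)) (array([-88.09,  -2.31,   0.97]), np.float64(-0.836)) (array([-92.86,   8.64,   1.03]), np.float64(-0.825))
```

View pics/fit.png

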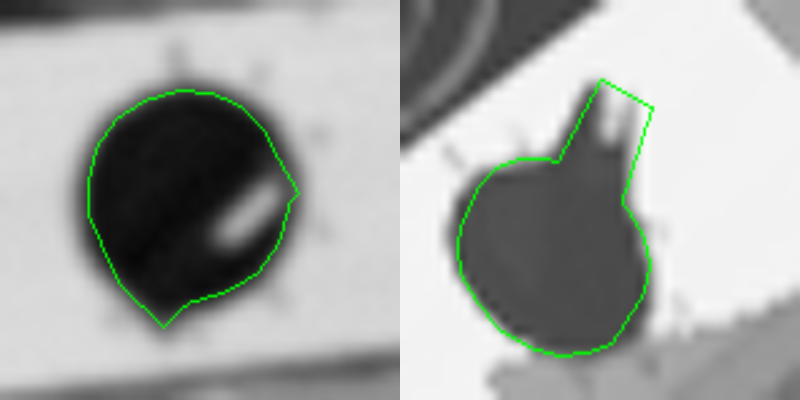

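The top fit gives own x −87, angle 0.9, and the scene fit is shifted along its own viewing diagonal, which looks like calibration or panel height. I'll approach at own x −88 and angle 1.0 with a contact stop, then check the forces once gripped. A rotation about the tool axis is joint 6 alone.

```bash
cat >> h.py <<'E'
from scipy.spatial.transform import Rotation as Ro
def ori(th,s):
    y=s*bary(th);z=-n;return list(Ro.from_matrix(np.c_[np.cross(y,z),y,z]).as_euler('xyz',degrees=True))
E
python3 - <<'E'
from h import *
np.set_printoptions(precision=2,suppress=True)
F=knob(-88)+2*hy
best=None
for s in(1,-1):
    q=[arm.inverse_kinematics(list(F+16*n),ori(th,s)) for th in(1.0,-.06)]
    print(s,F,*[None if x is None else np.array(x) for x in q])
    if q[0] is not None and q[1] is not None and (best is None or abs(q[0][5])+abs(q[1][5])<best[1]): best=(s,abs(q[0][5])+abs(q[1][5]))
s=best[0];print("s",s)
arm.set_gripper(42,20)
arm.move_pose(list(F+90*n),ori(1.0,s))
arm.servo_line(list(F+45*n),max_speed=100)
arm.pause(.2)
hit=arm.servo_line(list(F+9*n),max_speed=25,contact_N=5)
S=arm.state();h=(np.array(S["tool_pos"])-F)@n;print(hit,"height",h,S["force"],S["t"])
E
```

```text
1 [567.97 -96.74  61.68] [-17.8   21.14 108.82  21.09  28.61 -73.45] [ -17.8    21.14  108.82   21.09   28.61 -134.18]
-1 [567.97 -96.74  61.68] [-17.8   21.14 108.82  21.09  28.61 106.55] [-17.8   21.14 108.82  21.09  28.61  45.82]
s -1
False height 9.116758836822521 [-0.32 -0.23 -0.38] 16.4667
```

```bash
python3 - <<'E'
from h import *
np.set_printoptions(precision=2,suppress=True)
F=knob(-88)+2*hy
arm.servo_line(list(F+15*n),max_speed=40)
arm.set_gripper(0,20)
arm.pause(.1)
S=arm.state();f=np.array(S["force"]);print(S["t"],S["opening"],S["finger_force"],"n,up,hy",f@n,f@up,f@hy,"bar,bary",f@bar(1.),f@bary(1.),S["moment"])
snap("scene","kg");im=cv2.imread("pics/kg.png")[190:265,300:400];cv2.imwrite("pics/kgc.png",cv2.resize(im,None,fx=6,fy=6,interpolation=cv2.INTER_CUBIC))
E
```

```text
17.2583 13.505380925249566 19.452101290225983 n,up,hy 18.973503411718458 -20.261187988652274 -14.23844615747047 bar,bary 1.0340727203642077 -24.7422671010498 [-2.59  3.35 -0.92]
```

View pics/kgc.png

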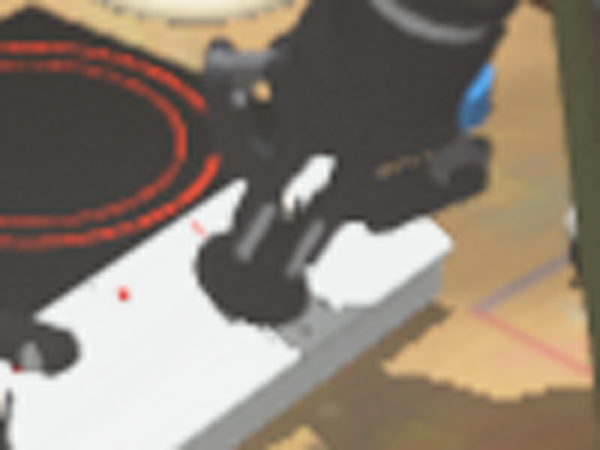

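The fingers hold the bar (13.5 mm against 14 mm), but the tool sits off the axis by about 25 N across the bar and 19 N along the knob axis. I'll relieve that first, then turn.

```bash
python3 - <<'E'
from h import *
np.set_printoptions(precision=2,suppress=True)
T=knob(-88)+2*hy+15*n
def fo():
    S=arm.state();f=np.array(S["force"]);return np.array([f@n,f@bar(1.),f@bary(1.)])
f=fo()
for i in range(6):
    if np.abs(f).max()<6: break
    T=T+(.8*np.sign(f[2])*(abs(f[2])>5))*bary(1.)+.8*np.sign(f[0])*(abs(f[0])>5)*n
    arm.servo_line(list(T),max_speed=15);arm.pause(.05);f=fo();print(i,f)
d=T-(knob(-88)+2*hy+15*n);print("shift n,bar,bary",d@n,d@bary(1.),arm.state()["t"])
E
```

```text
0 [ -1.7    3.1  -15.75]
1 [-6.28  3.05 -9.19]
2 [ 7.76 -2.44 -7.69]
3 [-10.67   1.09   1.03]
4 [ 4.71 -4.12 -2.18]
shift n,bar,bary 2.2392558883033435e-14 -3.200000000000049 18.8083
```

```bash
python3 - <<'E'
from h import *
np.set_printoptions(precision=2,suppress=True)
q=list(arm.state()["qpos"]);q0=q[5]
for d in(20,40,52,57,61):
    q[5]=q0-d;arm.move_joints(q);S=arm.state();f=np.array(S["force"]);m=np.array(S["moment"])
    print(d,f@n,f@up,f@hy,"m.n",m@n,S["opening"],S["qpos"][5],S["t"])
    if np.linalg.norm(f)>50: break
E
```

```text
20 1.6975118667140223 -2.453070367151724 0.6717590559515508 m.n 0.07139351384989613 13.175239063058017 86.08680882535873 19.2333
40 1.8827130963073386 -0.8174107262988951 0.7726885970771481 m.n 0.028613399641681234 13.582935386090604 66.21219109699565 19.6583
52 1.3836281031966708 -0.22493332425196758 1.7542695813911497 m.n 0.06831823192167923 13.153000003599848 54.28222141311657 19.975
57 2.1451408288859746 -0.5809119460571316 2.3033844525887943 m.n 0.04375328857244801 13.650641297833168 49.228857504191154 20.225
61 3.907457743371816 0.4371031418457907 2.852609569395237 m.n -0.8883247868508843 13.186606538604039 45.17770785202155 20.475
```

```bash
python3 - <<'E'
from h import *
np.set_printoptions(precision=2,suppress=True)
arm.pause(.2);S=arm.state();print("m.n",np.array(S["moment"])@n)
q=list(S["qpos"]);q[5]-=2;arm.move_joints(q);arm.pause(.2);S=arm.state();print("m.n",np.array(S["moment"])@n,S["force"])
q[5]+=3;arm.move_joints(q);arm.pause(.1)  # relax to ~0
arm.set_gripper(42)
T=np.array(arm.state()["tool_pos"])
arm.servo_line(list(T+80*n),max_speed=120)
arm.move_joints([-75.206,17.183,87.147,0,75.671,-3.816])
print(arm.state()["t"])
a=snap("top","end_top");b=snap("scene","end_scene")
from fit import fit
print(fit("top","pics/end_top.png",-1,(372,222,412,260))[:2],fit("scene","pics/end_scene.png",-1,(328,215,365,248))[:2])
r=lambda im,u,v,w,h:cv2.resize(im[v:v+h,u:u+w,::-1],(400,300),interpolation=cv2.INTER_CUBIC)
cv2.imwrite("pics/end.png",np.vstack([np.hstack([r(a,250,140,200,150),r(a,370,222,48,36)]),np.hstack([r(b,200,160,200,150),r(b,320,210,48,36)])]))
E
```

```text
m.n -0.9539816882206418
m.n -1.1196617526067276 [0.18 3.77 4.11]
24.65
(array([-86.85,  -1.11,   0.21]), np.float64(-0.847)) (array([-91.11,   8.7 ,   0.51]), np.float64(-0.821))
```

View pics/end.png

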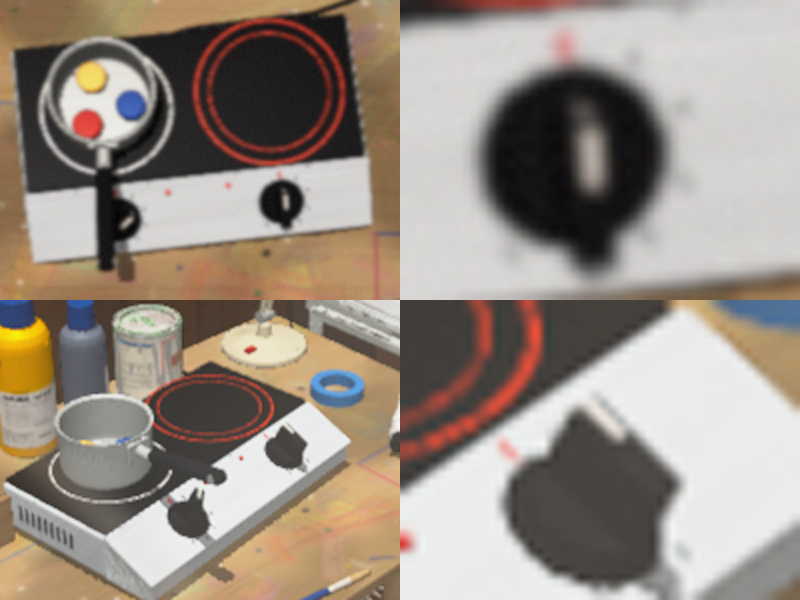

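```bash
python3 - <<'E'
from h import *
im=cv2.imread("pics/end_top.png");cv2.imwrite("pics/pan.png",cv2.resize(im[150:240,255:355],(600,540),interpolation=cv2.INTER_CUBIC))
X=np.array([672.6,104.3,148]);print([(proj("top",X+d)-[255,150]+.5)*6 for d in np.array([[0,0,0],[60.5,0,0],[0,60.5,0],[0,-60.5,0],[-60.5,0,0]])])
E
```

```text
[array([279.06310073, 222.28050514]), array([280.97748823,  62.38099251]), array([113.80654063, 221.51304468]), array([444.32717737, 223.04800052]), array([277.12137229, 384.46367323])]
```

View pics/pan.png

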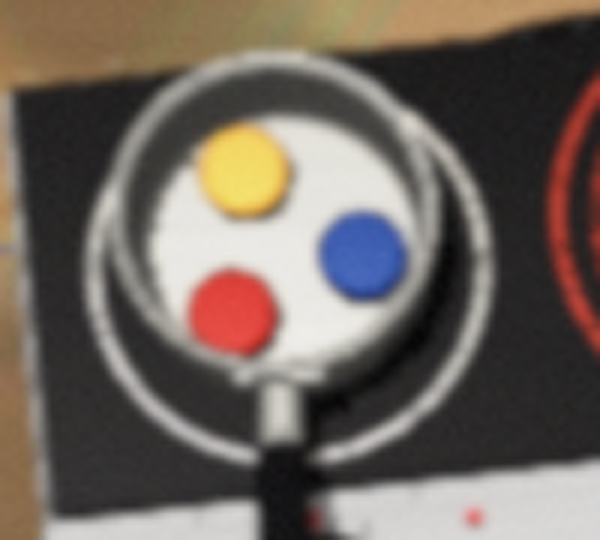

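The pan sits about 3–4 mm from the ring's centre with all three cakes inside. The right knob is against its off stop, the left knob is still on, and the arm is clear.

```bash
python3 -c "
from bench import arm
print(arm.hand_in())"
```

```text
the job is handed in; nothing more can be done
None
```

I slid the saucepan flat to the small white ring, about 3–4 mm off centre with all three wax cakes still in it, let go, turned the large ring's (right) knob off to its stop, left the other knob on, kept clear of the jar, scraper and tape, and handed in at about 25 s.

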